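# Click the power dial round to the long mark and confirm

### The job

With a light fingertip on its knurled rim, turn the big flat dial of the control unit clockwise, click by click, until its pointer line has clicked into the stop at the long mark. Then press the white button in front of the dial fully down and let it come up again. Pinch and lift nothing, and leave the jar, the ink bottle, the marker and the tweezers where they are.

Things in the scene. Friction and masses are not known exactly. Their poses are not given: they have to be found in the camera images.
- unit: fixed grey housing, 200 mm (its x) by 140 mm (its y), flat top 45 mm above the work surface. Origin: centre of its underside; +x points from the button end to the dial end. The dial's vertical axis is at x = +25 mm, y = 0. Five white flat marks, 30 degrees apart, lie round the dial's side facing the button: the middle one, straight along -x from the axis, is the long mark (17 mm; others 8 mm)
- long_mark (a point): middle of the long mark, on the housing's top
- dial (a joint): turn of the dial, rad, positive clockwise seen from above; 0: pointer at the long mark. Stops (detents) every 0.524 rad (30 degrees); left alone it drops into the nearest, so carry it well beyond half-way. Starts one or two stops short of the long mark (-0.524 or -1.047); end stops at +-1.25. Takes at most about 0.06 N m
- dial_top (a point): centre of the top face of the dial, a black rubbery disc 96 mm wide, top 20 mm above the housing and 65 mm above the work surface, knurled on its side and on the outer ring of its top (32 to 48 mm off the axis). Sprung: pressed down it sinks 1 mm per 1.7 N after the first 1 N, bottoms at 4 mm. Closed fingertips pressed on the outer ring with about 6 N and moved along the arc carry it round
- dial_pointer (a point): outer end of the flush white pointer line, on the dial's top face, 45 mm off the axis
- set_button (a joint): travel of the button, m: 0 up, 0.006 fully down; sprung, fully down takes 5 N
- set_button_top (a point): centre of the top of the white round push button (26 mm diameter) on its small black base, on the unit at x = -74 mm, y = 0; it moves straight down
- salve_jar: small round jar with a black lid, 60 mm wide, 50 mm high, stands loose behind the unit; origin at the centre of its underside. Leave alone
- ink_red: slim ink bottle with a pointed cap, 32 mm wide, 100 mm high, stands loose behind the unit; origin at the centre of its underside. Leave alone
- marker: marker pen, 136 mm long, 14 mm thick, lies loose left of the unit; origin at its underside. Leave alone
- tweezers: steel tweezers, 122 mm long, 10 mm high, lie loose right of the unit; origin at their underside. Leave alone

How it is judged:
By the outcome, as a careful person would: the job done as asked, in the order asked, and still so for the second after the job is handed in, with the robot touching nothing.
It also fails if it takes over 48 s, if anything falls off the work surface, if the arm or the gripper's body presses on something with over 40 N, if the wrist force passes 120 N, or if a joint passes its speed limit or range.

### The arm

A 6-joint arm with a two-finger parallel gripper is mounted at the origin on a cart in front of the work surface, level with it; the furniture and walls round the work are solid. World frame = base frame: x ahead of the robot, y to its left, z up, the work surface at z = 0. Lengths are in m, angles in rad, forces in N, time in s.
With the tool pointing down it reaches from about 0.35 to 0.925 m from the base axis. Payload 6.4 kg.
Tool frame: the origin (TCP) lies between the finger pads; the fingertips stand 11 mm ahead of it and the grasp point (between the pads) lies 8 mm behind it (r.tcp_to_tips is the distance from the TCP to the fingertips, in m); z points along the fingers, y is the line along which they close (so a half turn about z gives the same grasp; the last joint's range is limited). The gripper opens to 94 mm and grips with 3 to 60 N. Pads are 16 mm wide; open, the fingers measure 119 mm over their backs; the gripper's body (75 mm by 177 mm) begins 78 mm behind the grasp point.
Start: joints at [-1.451, 0.245, 1.558, -0, 1.339, -0.174], TCP at [0.188, -0.622, 0.216] pointing down, gripper open.
Joint ranges: [-3.13, 3.13], [-1.02, 2.26], [0.13, 2.54], [-0.95, 4.09], [0.21, 2.88], [-2.74, 2.74]. Speed limits (rad/s): [2.57, 2.57, 3.14, 3.14, 3.14, 3.14].

### API

Orientations are given as a rotation vector (axis times angle).
In Python, from station import r gives the robot as it stands.
- The arm moves only by the tool apply_moves, never from a script. Its argument "motion" is one flat list of numbers, 5 for each row, row after row: the opening in per cent of the stroke, from 0 (shut) to 100 (fully open), then the shift along the tool's x, y, z in m, then the turn about the tool's z in degrees. In form: [grip, x, y, z, turn, grip, x, y, z, turn, ...]. A call has 1 to 12 rows; each row shifts and turns the commanded pose from where the row before left it, along the tool's axes as they then stand; what a row does not reach is not made up. A row lasts 1/8 s, in which the tool goes at most 62.5 mm and 10.7 degrees, less where a joint would pass 70% of its speed; a pose out of reach is approached as far as the arm can. A call is refused whole if a number of a shift passes 0.0625 or a number of a turn 10.7, either way. A call with a gripper value outside its range is refused whole. The fingers move at their own pace and stop on an object; "force" is the grip in N (left out, the last holds). Time passes only in rows, so rows that do not move let the fingers close. It gives the time, the measured TCP pose, the force, the opening and the grip force at its end, in the units of the state.
- r.get_obs(): the state, without advancing time (a new reading comes with each control period).
- r.grab_frame(name): name is "scene" or "top" or "wrist"; returns a dict with "pixels" (400x640x3 uint8, red, green, blue), "fov_y" (degrees; the focal length in pixels is half the picture's height over the tangent of half this angle, whatever the lens; pixels are square), "cx", "cy" (the principal point, pixels), "rvec" (rotation vector, rad) and "tvec" (3), from world to camera coordinates, as OpenCV has them. Camera axes: x right, y down, z forward; pixel columns grow to the right and rows downward; lengths in m; the calibration is good to about 2 mm. A picture is of the moment at which its call begins. There is no depth.
- r.close_job(): hands the job in; it is judged then, once.
Trained networks look in the newest picture that a camera, given by its name, has taken for a name from the list of things; names that differ only in an ending like _2 or _b are one class to them, and where a whole thing is asked for, a point or a joint stands for the part that bears it (a point fixed in the world has none). Each returns a list of dicts, best first, with "p" (0 to 1); they miss things now and then, are a little off and sometimes report something else, mostly with a low value. They report only what shows in the picture. A call takes as long as a camera call.
- r.masks_of(thing, camera): "region" (400x640 bool, what is visible of it).
- r.place_of(thing, camera): "at" ([x, y, z] in m, in the coordinates of the camera as it stood for that picture, good to about 4 mm: a listed point, or the origin of a listed thing).
The state is a dict: "t": time; "joint_positions": joint angles; "joint_velocities": joint speeds; "tau": joint torques, N m; "ee_pos": TCP position; "ee_rot": TCP orientation; "force": force on the tool from outside, world axes, zero at the start; "wrist_torque": the same for the moment, N m; "width": opening from 0.0 (shut) to 1.0 (fully open); "finger_force": force on a finger pad.
Only numpy, scipy, OpenCV 4.12 (cv2) and the standard library are available. Lean on these libraries where they do the work, as an engineer would, in place of code of your own. Each camera call takes 0.05 s, during which the arm holds its last target. There are 200 camera calls.

## Working session

There is one attempt and no reset: what is moved stays moved. The work goes in short steps, Python scripts to look and compute and a tool call to move; the robot and the scene stay as the last step left them, time stands still between calls to the robot, and variables do not carry over. Pictures are saved under pics/ and viewed, at most 10 in all, crops included, and the job is handed in when it is done.

Besides the shell and the picture viewer there is one more tool, called after "Emit:" as name(argument=value, ...) on one line, values as JSON. apply_moves: Moves the arm, as the interface text tells. Its arguments: {"type":"object","properties":{"motion":{"type":"array","items":{"type":"number"}},"force":{"type":"number"}},"required":["motion"]}

```bash
mkdir -p pics
cat > h.py <<'E'
import numpy as np, cv2
from scipy.spatial.transform import Rotation as R
from station import r
def grab(n,f=None):
    g=r.grab_frame(n)
    if f: cv2.imwrite('pics/'+f,cv2.cvtColor(g['pixels'],cv2.COLOR_RGB2BGR))
    return g
def cam2w(g,p):
    return R.from_rotvec(g['rvec']).inv().apply(np.array(p)-g['tvec'])
def K(g):
    f=200/np.tan(np.radians(g['fov_y'])/2); return np.array([[f,0,g['cx']],[0,f,g['cy']],[0,0,1]])
def px2w(g,u,v,z):
    d=R.from_rotvec(g['rvec']).inv().apply(np.linalg.inv(K(g))@[u,v,1]); c=cam2w(g,[0,0,0])
    return c+d*(z-c[2])/d[2]
def w2px(g,p):
    return cv2.projectPoints(np.array([p],float),np.array(g['rvec']),np.array(g['tvec'],float),K(g),None)[0].ravel()
E
python3 - <<'E'
from h import *
for n in('top','scene'):
    g=grab(n,n+'1.png')
    for t in('unit','long_mark','dial_top','dial_pointer','set_button_top','salve_jar','ink_red','marker','tweezers'):
        print(n,t,[(round(d['p'],2),cam2w(g,d['at']).round(4).tolist()) for d in r.place_of(t,n)[:2]])
o=r.get_obs();print(o['t'],o['ee_pos'],o['ee_rot'],o['width'],R.from_rotvec(o['ee_rot']).as_matrix().round(3))
E
```

```text
top unit [(0.65, [0.4972, 0.0467, 0.0004])]
top long_mark [(0.88, [0.458, 0.0391, 0.0423]), (0.65, [0.6645, 0.045, -0.0007])]
top dial_top [(0.89, [0.5195, 0.0509, 0.0661])]
top dial_pointer [(0.7, [0.5086, 0.0136, 0.0624])]
top set_button_top [(0.62, [0.4242, 0.0334, 0.0667])]
top salve_jar [(0.84, [0.6681, 0.0442, -0.0047])]
top ink_red [(0.64, [0.6136, 0.1595, 0.0013])]
top marker [(0.79, [0.4788, 0.1485, 0.001]), (0.32, [0.4251, 0.0312, 0.0646])]
top tweezers [(0.63, [0.5187, -0.0522, -0.0024])]
scene unit [(0.89, [0.491, 0.0488, 0.0026])]
scene long_mark []
scene dial_top [(0.86, [0.511, 0.0599, 0.0663]), (0.16, [0.5019, 0.0127, 0.0675])]
scene dial_pointer [(0.8, [0.5047, 0.0158, 0.0685])]
scene set_button_top [(0.44, [0.423, 0.0341, 0.0661])]
scene salve_jar []
scene ink_red [(0.8, [0.6164, 0.16, 0.0034])]
scene marker [(0.73, [0.4743, 0.1536, -0.0013])]
scene tweezers [(0.8, [0.5159, -0.0491, 0.0013]), (0.5, [0.4525, 0.0391, 0.0458])]
1.0 [ 0.18823814 -0.62216111  0.21647414] [3.10774724e+00 4.59749438e-01 3.01391069e-05] 1.0004433178778136 [[ 0.957  0.29   0.   ]
 [ 0.29  -0.957 -0.   ]
 [ 0.     0.    -1.   ]]
```

View pics/top1.png

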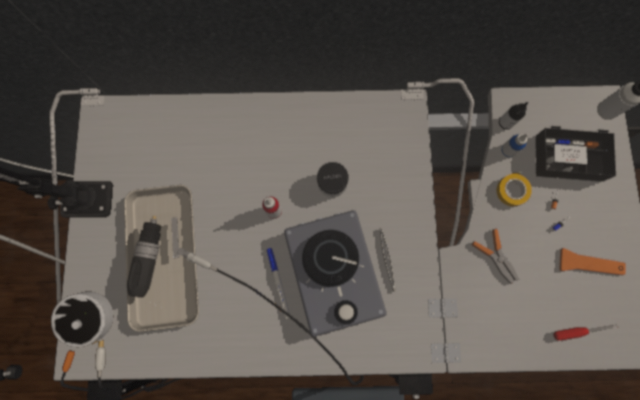

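View pics/scene1.png

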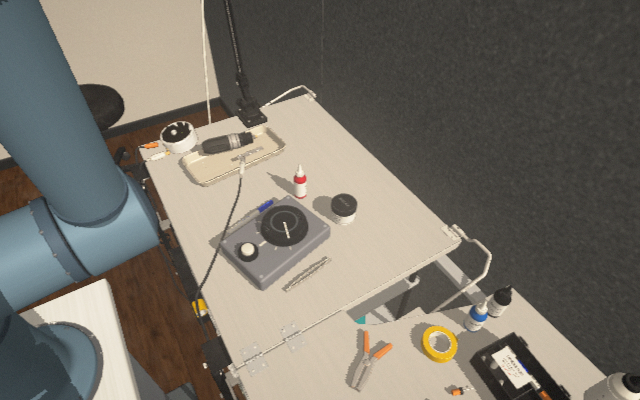

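The pointer (333,258)→(357,265) is about 60° short of the long mark at (340,292), so it is two stops short. I'll move in for a closer look.

Emit:
apply_moves(motion=[0,0.0365,-0.0463,-0.005,0,0,0.0365,-0.0463,-0.005,0,0,0.0365,-0.0463,-0.005,0,0,0.0365,-0.0463,-0.005,0,0,0.0365,-0.0463,-0.005,0,0,0.0365,-0.0463,-0.005,0,0,0.0365,-0.0463,-0.005,0,0,0.0365,-0.0463,-0.005,0,0,0.0365,-0.0463,-0.005,0,0,0.0365,-0.0463,-0.005,0,0,0.0365,-0.0463,-0.005,0,0,0.0365,-0.0463,-0.005,0], force=20)

```text
t: 2.5
ee_pos: [0.447, 0.0385, 0.2771]
ee_rot: [3.107, 0.46, 0.002]
force: [1.1, -1.0, -0.1]
width: 0.005
finger_force: 0.0
```

Run:
```python
from h import *
g=grab('wrist','w1.png')
for t in('unit','long_mark','dial_top','dial_pointer','set_button_top'):
    print(t,[(round(d['p'],2),cam2w(g,d['at']).round(4).tolist()) for d in r.place_of(t,'wrist')[:2]])
o=r.get_obs();print(o['t'],o['ee_pos'],o['width'],o['force'],R.from_rotvec(o['ee_rot']).as_matrix().round(3),g['rvec'],g['tvec'],g['fov_y'])
```

```text
unit [(0.83, [0.4915, 0.0468, 0.0031])]
long_mark [(0.75, [0.4554, 0.0357, 0.0463])]
dial_top [(0.95, [0.5153, 0.0545, 0.064])]
dial_pointer [(0.8, [0.5035, 0.0104, 0.0684])]
set_button_top [(0.68, [0.4219, 0.0292, 0.0675])]
2.8 [0.44631376 0.03571971 0.27628671] 0.005856585918162396 [ 0.24074883  0.13507797 -0.05973839] [[ 0.957  0.289 -0.   ]
 [ 0.289 -0.957 -0.   ]
 [-0.     0.    -1.   ]] [-2.34392574  1.74181032  0.23009804] [-0.09234027  0.38050929  0.56495049] 59.009054783418144
```

View pics/w1.png

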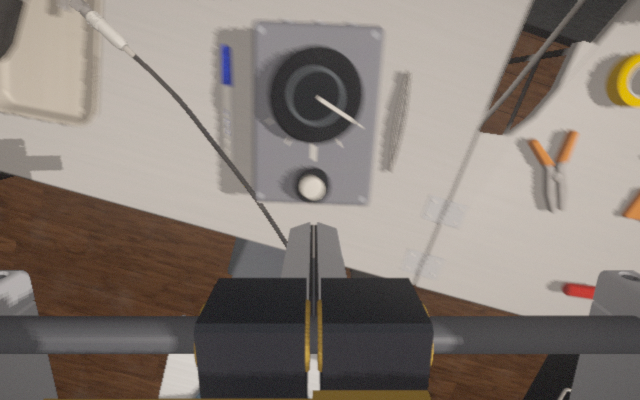

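Run:
```python
from h import *
g=grab('wrist')
for t in('dial_top','set_button_top'):
    m=r.masks_of(t,'wrist')[0]['region'].astype(np.uint8)
    c=max(cv2.findContours(m,0,1)[0],key=cv2.contourArea); e=cv2.fitEllipse(c)
    print(t,e,px2w(g,*e[0],0.062))
for u,v,z in((363,127,.065),(318,97,.065),(313,144,.045),(313,160,.045),(312,186,.067),(262,29,.045),(374,30,.045),(261,198,.045),(364,199,.045)): print(u,v,px2w(g,u,v,z).round(4))
o=r.get_obs();print(o['t'],o['ee_pos'],o['force'])
```

```text
dial_top ((316.02874755859375, 94.53138732910156), (91.87946319580078, 95.1468276977539), 178.04660034179688) [0.51877972 0.05441339 0.062     ]
set_button_top ((312.15234375, 187.45742797851562), (22.526622772216797, 23.30032730102539), 6.315814018249512) [0.42115871 0.02945606 0.062     ]
363 127 [ 0.5012 -0.0031  0.065 ]
318 97 [0.517  0.0518 0.065 ]
313 144 [0.4659 0.0419 0.045 ]
313 160 [0.4483 0.0366 0.045 ]
312 186 [0.424  0.0305 0.067 ]
262 29 [0.5658 0.1274 0.045 ]
374 30 [0.5985 0.0151 0.045 ]
261 198 [0.3871 0.0824 0.045 ]
364 199 [ 0.4209 -0.0346  0.045 ]
2.95 [0.44637536 0.03522401 0.27637221] [-0.54189056  0.10575958  0.09508662]
```

Emit:
apply_moves(motion=[0,0.0377,0.0213,0.0,0,0,0,0,0.055,-9.4,0,0,0,0.055,-9.4,0,0,0,0.055,-9.4,0,0,0,0.015,0,0,0,0,0,0,0,0,0,0,0])

```text
t: 3.82
ee_pos: [0.4908, 0.0264, 0.0991]
ee_rot: [2.901, 1.2, 0.006]
force: [-0.1, -0.4, 1.1]
width: 0.0
finger_force: 0.0
```

Run:
```python
from h import *
g=grab('wrist','w2.png')
for t in('dial_top','dial_pointer','long_mark'):
    print(t,[(round(d['p'],2),cam2w(g,d['at']).round(4).tolist()) for d in r.place_of(t,'wrist')[:2]])
o=r.get_obs();print(o['t'],o['ee_pos'],o['force'],R.from_rotvec(o['ee_rot']).as_matrix().round(3))
print(w2px(g,[.517,.054,.065]),[w2px(g,[.517+.048*np.cos(a),.054+.048*np.sin(a),.065]).round() for a in (0,1.57,3.14,4.71)])
```

```text
dial_top [(0.65, [0.5136, 0.0533, 0.0632])]
dial_pointer [(0.63, [0.5057, 0.0116, 0.0662])]
long_mark [(0.82, [0.456, 0.0384, 0.0448])]
4.025 [0.48992341 0.02683772 0.09804972] [ 0.16192368 -0.32550681  0.71878005] [[ 0.707  0.707  0.003]
 [ 0.707 -0.707 -0.001]
 [ 0.002  0.002 -1.   ]]
[311.64335782 161.08685862] [array([372., 101.]), array([251., 101.]), array([256., 216.]), array([368., 216.])]
```

View pics/w2.png

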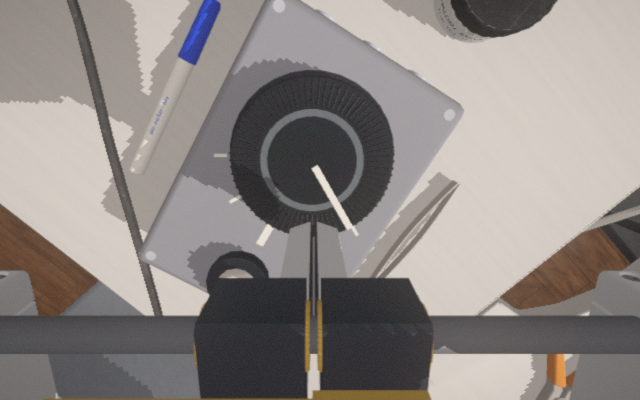

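The dial is centred at (312,160), with the pointer tip at (355,234) and the fingertips over the rim at (313,225), all as planned. I'll press down next.

Emit:
apply_moves(motion=[0,0,0,0.015,0,0,0,0,0.006,0,0,0,0,0.001,0,0,0,0,0,0])

```text
t: 4.53
ee_pos: [0.4885, 0.0269, 0.0744]
ee_rot: [-2.902, -1.203, 0.002]
force: [-2.3, -0.8, 4.1]
width: 0.005
finger_force: 1.9
```

Emit:
apply_moves(motion=[0,0,0,0.001,0,0,0,0,0,0,0,0.0003,-0.0052,0,7.5,0,0.0003,-0.0052,0,7.5,0,0.0003,-0.0052,0,7.5,0,0.0003,-0.0052,0,7.5,0,0.0003,-0.0052,0,7.5,0,0,0,0,0])

```text
t: 5.52
ee_pos: [0.4782, 0.0499, 0.0742]
ee_rot: [3.134, 0.209, 0.004]
force: [-0.7, -0.7, 5.1]
width: 0.008
finger_force: 2.2
```

Run:
```python
from h import *
g=grab('wrist','w3.png')
for t in('dial_top','dial_pointer','long_mark'):
    print(t,[(round(d['p'],2),cam2w(g,d['at']).round(4).tolist()) for d in r.place_of(t,'wrist')[:2]])
for th in range(195,256,15):
    a=np.radians(th);print(th,w2px(g,[.517+.045*np.cos(a),.054+.045*np.sin(a),.062]).round())
o=r.get_obs();print(o['t'],o['ee_pos'],o['force'])
```

```text
dial_top [(0.79, [0.5139, 0.0532, 0.0628])]
dial_pointer [(0.75, [0.483, 0.0231, 0.0668]), (0.39, [0.5195, -0.0553, -0.0007])]
long_mark []
195 [326. 246.]
210 [346. 241.]
225 [365. 231.]
240 [381. 216.]
255 [393. 198.]
5.725 [0.47813205 0.04970543 0.07395103] [ 1.49497648 -0.51005953  5.27389497]
```

View pics/w3.png

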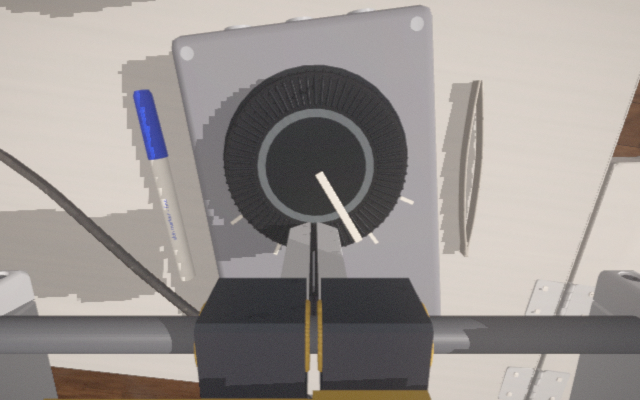

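The pointer tip is at (358,240), just past the first-stop mark at (373,238), and it follows the finger without slipping. About 27° remains.

Emit:
apply_moves(motion=[0,0.0003,-0.0048,0,7,0,0.0003,-0.0048,0,7,0,0.0003,-0.0048,0,7,0,0.0003,-0.0048,0,7,0,0,0,0,0,0,0,0,-0.01,0,0,0,0,-0.05,0,0,-0.04,0,-0.05,0,0,0,0,0,0,0,0,0,0,0])

```text
t: 6.98
ee_pos: [0.4419, 0.0825, 0.1812]
ee_rot: [3.092, -0.557, -0.003]
force: [0.1, 0.5, -0.1]
width: 0.005
finger_force: 0.0
```

Run:
```python
from h import *
g=grab('wrist','w4.png')
for t in('dial_top','dial_pointer','long_mark','set_button_top'):
    print(t,[(round(d['p'],2),cam2w(g,d['at']).round(4).tolist()) for d in r.place_of(t,'wrist')[:2]])
o=r.get_obs();print(o['t'],o['ee_pos'],o['force'],R.from_rotvec(o['ee_rot']).as_matrix().round(3))
```

```text
dial_top [(0.8, [0.5139, 0.0481, 0.0657])]
dial_pointer [(0.79, [0.4744, 0.0435, 0.0645])]
long_mark [(0.95, [0.4521, 0.0385, 0.0463])]
set_button_top [(0.98, [0.4215, 0.0277, 0.0713])]
7.225 [0.4422791  0.0823289  0.18060425] [ 1.12587215  0.52951403 -0.19769193] [[ 0.937 -0.35  -0.004]
 [-0.35  -0.937  0.   ]
 [-0.004  0.001 -1.   ]]
```

View pics/w4.png

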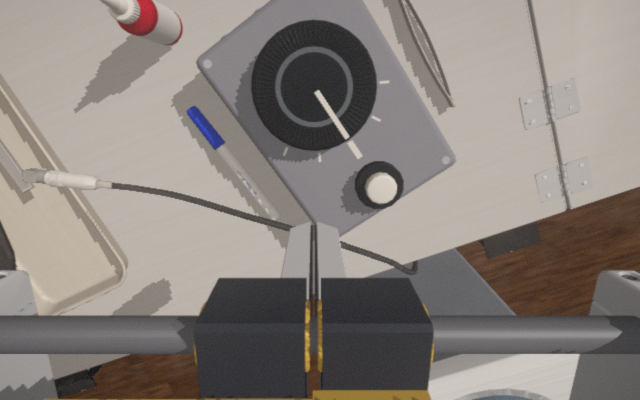

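The pointer runs straight into the long mark, with the join at about (345,138), so the dial is done. Next is the button at (380,187).

Emit:
apply_moves(motion=[0,-0.0008,0.058,0,0,0,0,0,0.05,0,0,0,0,0.04,0,0,0,0,0,0,0,0,0,0.008,0,0,0,0,0,0])

```text
t: 7.98
ee_pos: [0.4227, 0.0284, 0.0851]
ee_rot: [3.092, -0.558, 0.002]
force: [0.1, -0.6, -0.0]
width: 0.008
finger_force: 0.0
```

Emit:
apply_moves(motion=[0,0,0,0.003,0,0,0,0,0.003,0,0,0,0,0,0])

```text
t: 8.35
ee_pos: [0.422, 0.0284, 0.0784]
ee_rot: [-3.092, 0.558, -0.0]
force: [-0.9, -0.1, 0.4]
width: 0.005
finger_force: 0.0
```

Emit:
apply_moves(motion=[0,0,0,0.003,0,0,0,0,0.001,0,0,0,0,0,0])

```text
t: 8.72
ee_pos: [0.4221, 0.0284, 0.0745]
ee_rot: [-3.092, 0.558, -0.001]
force: [-0.8, 0.9, 3.7]
width: 0.004
finger_force: 1.7
```

Emit:
apply_moves(motion=[0,0,0,0.002,0,0,0,0,0.001,0,0,0,0,0,0])

```text
t: 9.1
ee_pos: [0.4222, 0.0284, 0.0721]
ee_rot: [3.092, -0.558, -0.0]
force: [-3.0, 1.1, 11.1]
width: 0.005
finger_force: 5.3
```

Emit:
apply_moves(motion=[0,0,0,0.001,0,0,0,0,0,0,0,0,0,-0.004,0,0,0,0,-0.02,0,0,0,0,-0.06,0,0,-0.03,0.03,-0.04,0,0,0,0,0,0,0,0,0,0,0])

```text
t: 10.1
ee_pos: [0.3828, 0.0109, 0.1931]
ee_rot: [-3.091, 0.559, 0.002]
force: [0.1, -0.8, -0.6]
width: 0.005
finger_force: 0.0
```

Run:
```python
from h import *
g=grab('wrist','w5.png')
for t in('dial_top','dial_pointer','long_mark','set_button_top'):
    print(t,[(round(d['p'],2),cam2w(g,d['at']).round(4).tolist()) for d in r.place_of(t,'wrist')[:2]])
o=r.get_obs();print(o['t'],o['ee_pos'],o['force'])
```

```text
dial_top [(0.71, [0.5153, 0.0539, 0.0648]), (0.5, [0.4719, 0.0411, 0.0664])]
dial_pointer []
long_mark [(0.61, [0.4539, 0.039, 0.0464])]
set_button_top [(0.63, [0.4197, 0.0287, 0.0705])]
10.35 [0.38278724 0.01112596 0.19259741] [-0.18030343 -0.33650658  0.10265883]
```

View pics/w5.png

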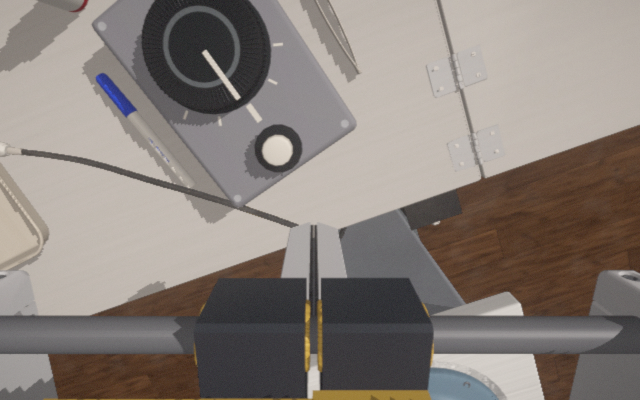

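The pointer (205,52)→(238,98) lines up with the long mark at (254,113). The button at (277,150) is back up.

```bash
python3 -c "
from station import r
print(r.close_job())"
```

```text
the job is handed in; nothing more can be done
None
```

I turned the dial two stops clockwise into the long mark, then pressed the white button to its bottom (about 11 N) and let it come back up; the job is handed in, and I did not touch the jar, ink bottle, marker or tweezers.

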